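Put the long serving board on the drying rack

TASK

Pick the long wooden serving board (the one with the hanging hole) off the worktop and lay it on the sloping wire drying rack, squarely along the slope, with one end down at the lip. Tilt it to the slope and set it flat on the bars before you let go, do not drop it; leave the short board, the egg timer, the salt shaker and the matchbox where they are.

Things in the scene. Friction and masses are not known exactly. Their poses are not given: they have to be found in the camera images.
- long_board: Thin flat board of pale wood, 150 x 54 x 10 mm, about 60 g, loose, lying flat on the worktop. Origin: centre of its underside. x runs along its 150 mm length, y across its 54 mm width, z up out of its face. A 12 mm hanging hole goes through it 61 mm from the centre towards +x. Either end may point down in the rack.
- short_board: Thin flat board of the same pale wood, 105 x 54 x 10 mm, without a hole, loose, lying flat; to be left alone. Origin: centre of its underside, x along its length.
- rack: Steel wire drying rack fixed to the worktop, 175 mm deep (x) by 76 mm wide, rising from a lip at its low front (its -x side, towards the robot) to 125 mm at the back. Origin: centre of its foot on the worktop, z up. Its bed (rack_bed) is narrower than the board, which overhangs 7 mm on both open sides: the fingers have room there.
- rack_bed: The rack's slope: three steel bars, 40 mm wide over all, at 32 degrees to level. Origin: on top of the middle bar, 78 mm up, above the rack's origin. x: up the slope along the bars, z: out of the slope (up, towards the robot). Bars end 85 mm up-slope; 75 mm down-slope is a lip 17 mm high. The long board, flat on the bars and against the lip, has its origin at this origin.
- egg_timer: Kitchen timer, white foot and red top, 66 x 67 x 62 mm, loose bystander. Origin: centre of its underside.
- salt_shaker: Salt shaker of clear body and grey cap, 44 mm in diameter, 90 mm high, loose bystander. Origin: centre of its underside.
- matchbox: Matchbox lying flat, 36 x 56 x 16 mm, loose bystander. Origin: centre of its underside.
There are look-alikes about, which are no part of the job. Leave any orange look-alike of the rack alone.

How it is judged:
By the outcome, as a careful person would: the job done as asked, in the order asked, and still so for the second after the job is handed in, with the robot touching nothing.
It also fails if it takes over 35 s, if anything falls off the work surface, if the arm or the gripper's body presses on something with over 40 N, if the wrist force passes 120 N, or if a joint passes its speed limit or range.

ROBOT

A 6-joint arm with a two-finger parallel gripper is mounted at the origin on a cart in front of the work surface, level with it; the furniture and walls round the work are solid. World frame = base frame: x ahead of the robot, y to its left, z up, the work surface at z = 0. Lengths are in m, angles in rad, forces in N, time in s.
With the tool pointing down it reaches from about 0.3 to 0.875 m from the base axis. Payload 6.4 kg.
Tool frame: the origin (TCP) lies on the centre line of the jaws, within the pads' length; the fingertips stand 22 mm ahead of it and the grasp point (between the pads) lies 3 mm ahead of it; z points along the fingers, y is the line along which they close (so a half turn about z gives the same grasp; the last joint's range is limited). The gripper opens to 85 mm and grips with 20 to 120 N. Pads are 22 mm wide; open, the fingers measure 114 mm over their backs; the gripper's body (76 mm by 85 mm) begins 54 mm behind the grasp point. The pads swing forward as they close: fully open they stand 13 mm farther back than shut.
Start: joints at [-1.361, 0.181, 1.607, -0, 1.354, -0.206], TCP at [0.232, -0.526, 0.253] pointing down, gripper open.
Joint ranges: [-2.99, 2.99], [-0.89, 2.07], [0.3, 2.58], [-1.14, 4.28], [0, 2.63], [-3.12, 3.12]. Speed limits (rad/s): [2.57, 2.57, 3.01, 3.14, 3.14, 3.14].

INTERFACE

Orientations are given as a unit quaternion [w, x, y, z].
In Python, from bench import ctrl gives the robot as it stands. The module is installed in compiled form; this text tells all that it offers.
- The arm moves only by the tool servo_tool, never from a script. Its argument "commands" is a list of rows, each a list of 3 entries, a list of its own where there are three numbers: the shift along the tool's x, y, z in mm, then the turn about the tool's z in rad, then the finger opening in mm, from 0 to 85.4. In form: [[[dx, dy, dz], turn, jaw], ...]. A call has 1 to 20 rows; each row shifts and turns the commanded pose from where the row before left it, along the tool's axes as they then stand; what a row does not reach is not made up. A row lasts 1/8 s, in which the tool goes at most 62.5 mm and 10.7 degrees, less where a joint would pass 70% of its speed; a pose out of reach is approached as far as the arm can. A call with a gripper value outside its range is refused whole. The fingers move at their own pace and stop on an object; the grip force is fixed at half the most. Time passes only in rows, so rows that do not move let the fingers close. It gives the time, the measured TCP pose, the force, the opening and the grip force at its end, in the units of the state.
- ctrl.get_obs(): the state, without advancing time (a new reading comes with each control period).
- ctrl.camera(name): name is "scene" or "top" or "wrist"; returns a dict with "color" (384x512x3 uint8, red, green, blue), "z_map" (384x512 float32, m along the optical axis (not along the pixel's ray), 0 where there is no reading), "fx", "fy", "cx", "cy" (pixels), "k1" (the pictures are not rectified: a ray, as slopes to the right and down, at radius r is drawn at 1 + k1 r^2 times it, then the intrinsics apply), "R" (3x3) and "t" (3): a world point X has camera coordinates R X + t. Camera axes: x right, y down, z forward; pixel columns grow to the right and rows downward; lengths in m; the calibration is good to about 2 mm. A picture is of the moment at which its call begins.
- ctrl.hand_in(): hands the job in; it is judged then, once.
The state is a dict: "time_s": time; "q": joint angles; "dq": joint speeds; "joint_efforts": joint torques, N m; "eef_pos": TCP position; "eef_rot": TCP orientation; "wrist_force": force on the tool from outside, world axes, zero at the start; "torque": the same for the moment, N m; "opening": opening from 0.0 (shut) to 1.0 (fully open); "grasp_force": force on a finger pad.
Only numpy, scipy, OpenCV 4.12 (cv2) and the standard library are available. Lean on these libraries where they do the work, as an engineer would, in place of code of your own. Each camera call takes 0.05 s, during which the arm holds its last target. There are 200 camera calls.

## Working session

There is one attempt and no reset: what is moved stays moved. The work goes in short steps, Python scripts to look and compute and a tool call to move; the robot and the scene stay as the last step left them, time stands still between calls to the robot, and variables do not carry over. Pictures are saved under pics/ and viewed, at most 10 in all, crops included, and the job is handed in when it is done.

Besides the shell and the picture viewer there is one more tool, called after ">>>" by a JSON object that holds its "method" and its "body", one argument or row to a line. servo_tool: Moves the arm, as the interface text tells. Its arguments: {"type":"object","properties":{"commands":{"type":"array"}},"required":["commands"]}

```bash
mkdir -p pics
cat > h.py <<'E'
import numpy as np, cv2
from bench import ctrl
def snap(n):
    c=ctrl.camera(n); return c
def ray(c,u,v):
    xd=(np.asarray(u,float)-c['cx'])/c['fx']; yd=(np.asarray(v,float)-c['cy'])/c['fy']
    x,y=xd.copy(),yd.copy()
    for _ in range(20):
        s=1+c['k1']*(x*x+y*y); x=xd/s; y=yd/s
    return np.stack([x,y,np.ones_like(x)],-1)
def onplane(c,u,v,z):
    R=np.array(c['R']);t=np.array(c['t']); d=ray(c,u,v)@R; o=-R.T@t
    return o+d*((z-o[2])/d[...,2])[...,None]
def pts(c):
    v,u=np.mgrid[0:384,0:512]; R=np.array(c['R']);t=np.array(c['t'])
    return (ray(c,u,v)*c['z_map'][...,None]-t)@R
def proj(c,X):
    p=np.array(X)@np.array(c['R']).T+np.array(c['t']); s=p[...,:2]/p[...,2:]
    s=s*(1+c['k1']*(s**2).sum(-1,keepdims=True)); return s*[c['fx'],c['fy']]+[c['cx'],c['cy']]
def save(c,f,k=1): cv2.imwrite('pics/'+f,cv2.resize(c['color'][...,::-1],None,fx=k,fy=k))
E
python3 - <<'E'
from h import *
a=snap('scene');b=snap('top')
save(a,'scene1.png',1.5);save(b,'top1.png',1.5)
for c in(a,b): print(c['fx'],c['k1'],-np.array(c['R']).T@c['t'], (c['z_map']>0).mean())
print(ctrl.get_obs())
E
```

```text
434.77457150486003 -0.016832421495224084 [0.0994032  0.5241895  0.97449838] 0.9958648681640625
365.70388707188226 0.01785908236565533 [ 0.43884586 -0.07090108  1.16011134] 0.99615478515625
{'time_s': 0.1, 'q': array([-1.36131937e+00,  1.81453152e-01,  1.60789137e+00, -2.81471694e-05,
        1.35377538e+00, -2.06274732e-01]), 'dq': array([-0.00161947,  0.00020358, -0.00365347, -0.00043786,  0.00088207,
       -0.0013165 ]), 'joint_efforts': array([-7.52441701e-05, -4.45882237e+01, -3.52236450e+01, -4.99917114e-04,
        4.15317452e-03, -1.56226554e-05]), 'eef_pos': array([ 0.2321562 , -0.52556032,  0.25248989]), 'eef_rot': array([-7.63600592e-04,  9.78470597e-01,  2.06384855e-01, -1.49637734e-05]), 'wrist_force': array([-0.48379601,  0.11909809, -0.3300996 ]), 'torque': array([ 0.03442484,  0.05819769, -0.02776751]), 'grasp_force': 0.0, 'opening': 1.0007612919553341}
```

View pics/scene1.png

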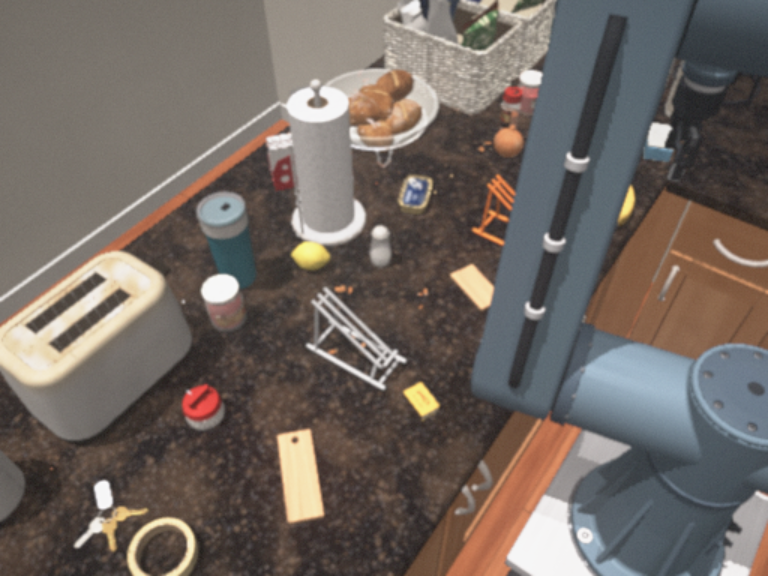

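View pics/top1.png

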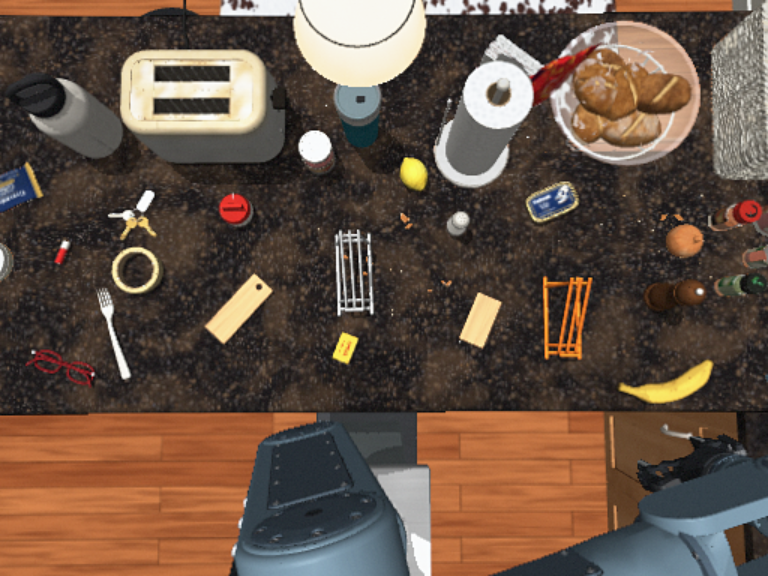

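The top view (1.5x pixels) shows two pale boards. The one at (238,308) is longer and has a hole at (259,287). The other, at (481,320), is short and has no hole. The first fits the description. The steel rack is at (355,272) and its orange look-alike at (566,318). The matchbox is at (345,348), the timer at (235,209) and the shaker at (458,223). Next I'll measure and confirm with one crop.

```bash
cat > m.py <<'E'
from h import *
b=snap('top');a=snap('scene')
def boards(c,z):
    hsv=cv2.cvtColor(c['color'],cv2.COLOR_RGB2HSV)
    m=cv2.inRange(hsv,(12,50,140),(26,150,255)); m=cv2.morphologyEx(m,cv2.MORPH_OPEN,np.ones((3,3)))
    out=[]
    for k in cv2.findContours(m,cv2.RETR_EXTERNAL,cv2.CHAIN_APPROX_NONE)[0]:
        if cv2.contourArea(k)<300: continue
        p=onplane(c,k[:,0,0],k[:,0,1],z)
        r=cv2.minAreaRect((p[:,:2]*1000).astype(np.float32)); 
        if 80<max(r[1])<175 and 40<min(r[1])<70: print(k[:,0].mean(0).round(),r); out.append(cv2.boxPoints(r))
    return out
if __name__=='__main__':
    for c in(b,a): print('--');boards(c,.010)
    for c,n in((b,'top'),(a,'scene')):
        P=pts(c)
        g=(P[...,0]>.28)&(P[...,0]<.62)&(P[...,1]>-.05)&(P[...,1]<.11)&(P[...,2]>.02)&(P[...,2]<.15)
        hsv=cv2.cvtColor(c['color'],cv2.COLOR_RGB2HSV); g&=hsv[...,1]<60
        Q=P[g]; print(n,len(Q),Q.min(0),Q.max(0))
    print(P.shape, P[190:195:2,240:245:2])
    im1=b['color'][140:250,130:260,::-1]; im1=cv2.resize(im1,None,fx=4.5,fy=4.5,interpolation=cv2.INTER_CUBIC)
    cv2.imwrite('pics/crop1.png',im1)
    im=a['color'][180:270,190:290,::-1]; cv2.imwrite('pics/crop2.png',cv2.resize(im,None,fx=6,fy=6,interpolation=cv2.INTER_CUBIC))
E
python3 m.py
```

```text
--
[320. 213.] ((453.590087890625, -268.67572021484375), (53.71478271484375, 106.05921173095703), 66.56551361083984)
[159. 205.] ((480.7683410644531, 236.77230834960938), (55.855892181396484, 151.54452514648438), 47.65406799316406)
[426.  83.] ((868.8018188476562, -612.1407470703125), (52.53679656982422, 137.39096069335938), 5.627110958099365)
--
[199. 317.] ((481.01214599609375, 236.5231475830078), (58.46772003173828, 155.82431030273438), 47.654693603515625)
[316. 190.] ((453.69189453125, -268.1529541015625), (60.21292495727539, 109.89320373535156), 66.75357818603516)
top 387 [ 0.4753287  -0.03504174  0.02208988] [0.61999403 0.03088813 0.12383228]
scene 599 [ 0.47046232 -0.03269818  0.02062424] [0.61995149 0.03333719 0.12501802]
(384, 512, 3) [[[ 6.46111203e-01 -1.44804402e-01 -3.56162639e-04]
  [ 6.42742250e-01 -1.50148395e-01 -3.11119143e-03]
  [ 6.34334925e-01 -1.49202895e-01  3.23284276e-03]]

 [[ 6.39597484e-01 -1.36314490e-01  2.76890993e-03]
  [ 6.36474645e-01 -1.41894717e-01 -3.93466955e-04]
  [ 6.32272061e-01 -1.46177366e-01 -1.63465933e-03]]

 [[ 6.38154068e-01 -1.34026655e-01 -3.18438145e-03]
  [ 6.32777849e-01 -1.36833512e-01 -2.26724996e-03]
  [ 6.25352192e-01 -1.37044541e-01  2.45575229e-03]]]
```

View pics/crop1.png

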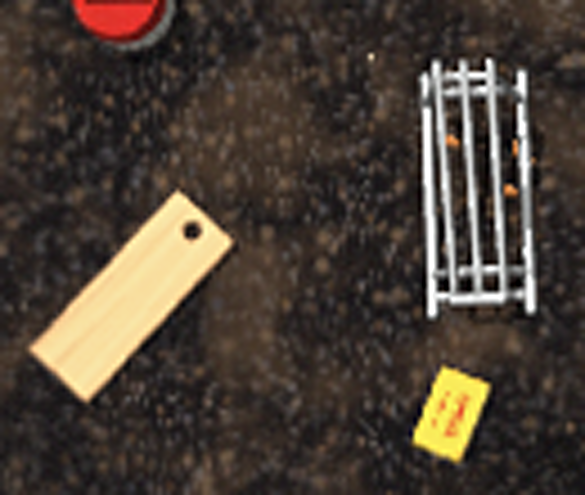

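View pics/crop2.png

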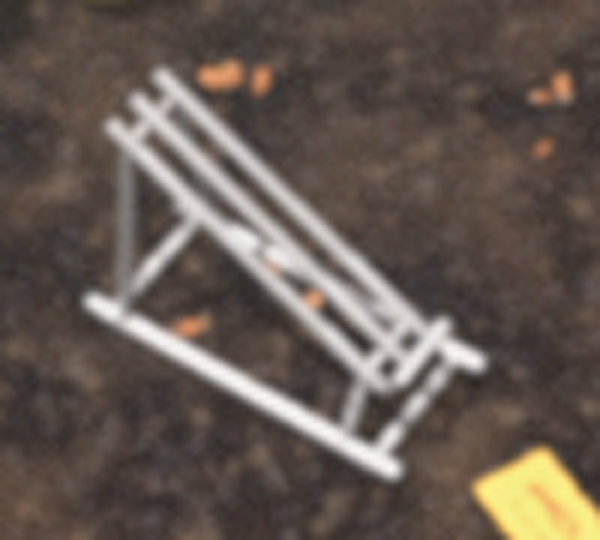

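The crops confirm it: the long board with the hole is at top px (159,205), and the white steel rack has its lip towards the robot. The board measures 152x56 mm at (0.481, 0.237), and both views agree. Next I'll measure the rack from its rails and bars.

Run:
```python
from h import *
b=snap('top')
cr=lambda p:(np.array(p,float)+.5)/4.5-.5+[130,140]
def w(p,z):
    q=cr(p); return onplane(b,q[:,0],q[:,1],z)[:,:2].round(4)
print('rails',w([(427,75),(433,316),(521,72),(531,313)],.004).tolist())
print('bartops',w([(436,62),(463,62),(490,62)],.123).tolist())
c=snap('scene')
for cc in(b,c):
    P=pts(cc);hsv=cv2.cvtColor(cc['color'],cv2.COLOR_RGB2HSV)
    g=(abs(P[...,0]-.54)<.12)&(abs(P[...,1])<.06)&(P[...,2]>.045)&(P[...,2]<.118)&(hsv[...,1]<70)&(hsv[...,2]>120)
    Q=P[g]; 
    # keep the slope points
    for i in range(4):
        A=np.c_[Q[:,0],np.ones(len(Q))]; k=np.linalg.lstsq(A,Q[:,2],rcond=None)[0]; r=Q[:,2]-A@k
        Q=Q[abs(r)<max(.006,1.5*r.std())]
    k2=np.polyfit(Q[:,0],Q[:,1],1)
    print(len(Q),'slope deg',np.degrees(np.arctan(k[0])),'x at z=.078',(.078-k[1])/k[0],r.std(),'yaw',np.degrees(k2[0]),'y range',Q[:,1].min(),Q[:,1].max(), 'y@x',np.polyval(k2,.55))
# rails: low bright points
m=cv2.inRange(cv2.cvtColor(b['color'],cv2.COLOR_RGB2HSV),(0,0,150),(180,60,255)); m[:150]=0;m[215:]=0;m[:,:215]=0;m[:,255:]=0
k=np.argwhere(m)
p=onplane(b,k[:,1],k[:,0],.004); r=cv2.minAreaRect((p[:,:2]*1000).astype(np.float32)); print('foot rect',r)
```

```text
rails [[0.6359, 0.0312], [0.4651, 0.0266], [0.6378, -0.0355], [0.4669, -0.0422]]
bartops [[0.6239, 0.015], [0.6239, -0.0022], [0.6238, -0.0194]]
215 slope deg 30.67912733874553 x at z=.078 0.5509557370647375 0.0022968179820900604 yaw 2.773010579148497 y range -0.02430640528728173 0.017219355222406713 y@x -0.004583574701383899
351 slope deg 31.10688156292785 x at z=.078 0.5486118700260816 0.0023452115342298173 yaw 1.6052177650107446 y range -0.025357134470111134 0.018930276190318233 y@x -0.0030987470928094864
foot rect ((557.3817138671875, -3.9430999755859375), (177.11814880371094, 74.38850402832031), 2.0651164054870605)
```

>>> {"method": "servo_tool", "body": {
  "commands": [
    [[27,-30,0],0,85],
    [[27,-30,0],0,85],
    [[27,-30,0],0,85],
    [[27,-30,0],0,85],
    [[27,-30,0],0,85],
    [[27,-30,0],0,85],
    [[27,-30,0],0,85],
    [[27,-30,0],0,85],
    [[27,-30,0],0,85],
    [[27,-30,0],0,85],
    [[27,-30,0],0,85],
    [[27,-30,0],0,85],
    [[27,-30,0],0,85],
    [[27,-30,0],0,85],
    [[27,-30,0],0,85],
    [[27,-30,0],0,85],
    [[27,-30,0],0,85],
    [[27,-30,0],0,85],
    [[27,-30,0],0,85],
    [[27,-30,0],0,85]
  ]
}}

```text
time_s: 2.8
eef_pos: [0.4842, 0.2424, 0.2533]
eef_rot: [0.0, 0.978, 0.206, 0.0]
wrist_force: [0.9, 0.1, 0.4]
opening: 0.996
grasp_force: 0.0
```

The rack's bed origin is about (0.551, -0.005), yaw about 1.9°, slope about 31°, which matches the given sizes. Turning about the vertical now, and coming down part way.

>>> {"method": "servo_tool", "body": {
  "commands": [
    [[0,0,13],-0.18,70],
    [[0,0,13],-0.18,70],
    [[0,0,13],-0.18,70],
    [[0,0,13],-0.18,70],
    [[0,0,13],-0.18,70],
    [[0,0,13],-0.18,70],
    [[0,0,13],-0.18,70],
    [[0,0,13],-0.18,70],
    [[0,0,13],-0.18,70],
    [[0,0,13],-0.18,70],
    [[0,0,13],-0.187,70],
    [[0,0,0],0,70]
  ]
}}

```text
time_s: 4.3
eef_pos: [0.483, 0.2407, 0.1093]
eef_rot: [-0.001, 0.362, 0.932, -0.001]
wrist_force: [-0.4, 1.3, -0.5]
opening: 0.822
grasp_force: 0.0
```

```bash
cat > st.py <<'E'
from h import *
from scipy.spatial.transform import Rotation as Ro
def st():
    o=ctrl.get_obs(); q=o['eef_rot']; R=Ro.from_quat([q[1],q[2],q[3],q[0]]).as_matrix()
    print('pos',o['eef_pos'].round(4),'yaw',np.degrees(np.arctan2(R[1,0],R[0,0])).round(2),'tz',R[:,2].round(4),'op',round(o['opening']*85.4,1),'gf',round(o['grasp_force'],1),'wf',o['wrist_force'].round(1),'q',o['q'].round(2))
    return o,R
E
python3 - <<'E'
from st import *
import m
o,R=st()
c=snap('wrist'); save(c,'w1.png',1)
d=np.array([.481,.2366,0])-o['eef_pos']; print('tool delta mm',(R.T@d*1000).round(1))
m.boards(c,.010)
E
```

```text
pos [0.484  0.241  0.1106] yaw 137.45 tz [ 1.e-04  0.e+00 -1.e+00] op 69.8 gf 0.0 wf [-0.4  0.7  0.3] q [ 0.24  0.28  1.8   0.    1.06 -0.59]
tool delta mm [ -0.7  -5.3 110.6]
[246. 176.] ((481.6907043457031, 237.44430541992188), (55.51618194580078, 151.2626953125), 47.564453125)
```

View pics/w1.png

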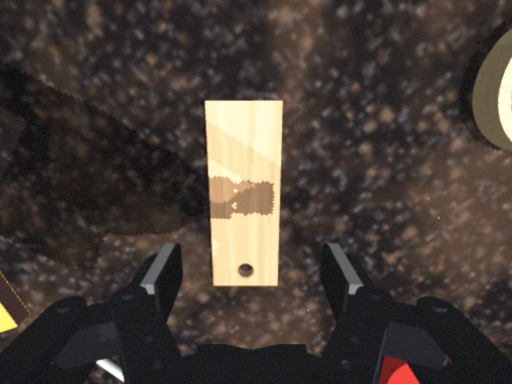

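The wrist view shows the whole long board, x 206–282 and y 100–286, with the hole at (246,270) between the open fingers. Its position (0.4817, 0.2374) agrees with the other views. Going down.

>>> {"method": "servo_tool", "body": {
  "commands": [
    [[-1,-5,0],0,68],
    [[0,0,20],0,68],
    [[0,0,20],0,68],
    [[0,0,20],0,68],
    [[0,0,15],0,68],
    [[0,0,8],0,68],
    [[0,0,0],0,68],
    [[0,0,0],0,68]
  ]
}}

```text
time_s: 5.45
eef_pos: [0.4818, 0.2368, 0.0279]
eef_rot: [0.0, 0.361, 0.933, 0.0]
wrist_force: [0.6, -0.6, 0.5]
opening: 0.795
grasp_force: 0.0
```

Run:
```python
from st import *
o,R=st()
c=snap('wrist'); P=pts(c); save(c,'w2.png',1)
# lowest finger points near pads: dark, left/right fingers in tool frame
T=(P-o['eef_pos'])@R*1000
for s in(-1,1):
    g=(abs(T[...,0])<14)&(s*T[...,1]>30)&(s*T[...,1]<55)&(T[...,2]<25)&(T[...,2]>-30)&(P[...,2]>.004)
    print(s,g.sum(),np.percentile(T[g],[2,50,98],axis=0).round(1).tolist() if g.any() else '')
```

```text
pos [0.4818 0.2368 0.0279] yaw 137.66 tz [ 1.1e-03  3.0e-04 -1.0e+00] op 67.9 gf 0.0 wf [ 0.6 -0.6  0.5] q [ 0.24  0.41  1.83  0.    0.89 -0.6 ]
-1 2421 [[-10.7, -46.5, -29.3], [6.2, -34.1, -11.8], [11.1, -32.8, 10.8]]
1 2395 [[-10.5, 34.7, -28.8], [6.3, 35.9, -12.1], [11.1, 48.3, 10.6]]
```

View pics/w2.png

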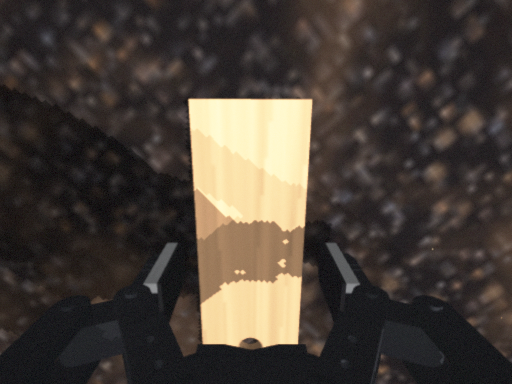

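The fingers straddle the board, with their tips about 11 mm ahead of the TCP at this opening (z about 17 mm). I need to go 11 mm lower, then close.

>>> {"method": "servo_tool", "body": {
  "commands": [
    [[0,0,6],0,68],
    [[0,0,5],0,68],
    [[0,0,0],0,45],
    [[0,0,0],0,45],
    [[0,0,0],0,45],
    [[0,0,0],0,45],
    [[0,0,0],0,45]
  ]
}}

```text
time_s: 6.38
eef_pos: [0.4834, 0.2372, 0.0187]
eef_rot: [0.002, 0.361, 0.933, 0.001]
wrist_force: [-2.1, 0.1, 18.1]
opening: 0.607
grasp_force: 70.3
```

```bash
python3 -c "
from st import *
st()"
```

```text
pos [0.4834 0.2372 0.0187] yaw 137.68 tz [ 4.e-03  9.e-04 -1.e+00] op 51.8 gf 70.3 wf [-2.1  0.1 18.1] q [ 0.24  0.43  1.83 -0.    0.87 -0.6 ]
```

>>> {"method": "servo_tool", "body": {
  "commands": [
    [[0,0,-3],0,45],
    [[0,0,-10],0,45],
    [[0,0,-25],0,45],
    [[0,0,-30],0,45],
    [[0,0,-30],0,45],
    [[0,0,-30],0,45],
    [[0,0,-30],0,45],
    [[0,0,-30],0,45],
    [[0,0,-15],0,45],
    [[0,0,0],0,45]
  ]
}}

```text
time_s: 7.62
eef_pos: [0.4817, 0.2367, 0.22]
eef_rot: [0.001, 0.361, 0.933, 0.001]
wrist_force: [0.4, 0.2, -1.6]
opening: 0.612
grasp_force: 62.8
```

```bash
cat > bd.py <<'E'
from st import *
def bd(f=None):
    o,R=st(); c=snap('wrist'); P=pts(c); T=(P-o['eef_pos'])@R*1000
    hsv=cv2.cvtColor(c['color'],cv2.COLOR_RGB2HSV)
    g=(abs(T[...,1])<25)&(abs(T[...,0])<85)&(T[...,2]>-60)&(T[...,2]<80)&(hsv[...,0]<30)&(hsv[...,1]>40)&(hsv[...,2]>70)
    Q=T[g]; A=np.c_[Q[:,:2],np.ones(len(Q))]
    for i in range(3):
        k=np.linalg.lstsq(A,Q[:,2],rcond=None)[0]; r=Q[:,2]-A@k; s=abs(r)<max(3,2*r.std()); A,Q=A[s],Q[s]
    print('top face: pitch deg',np.degrees(np.arctan(k[0])).round(2),'roll',np.degrees(np.arctan(k[1])).round(2),'z@tcp',k[2].round(1),'std',r.std().round(2),'n',len(Q),'x',Q[:,0].min().round(1),Q[:,0].max().round(1),'y',Q[:,1].min().round(1),Q[:,1].max().round(1))
    if f: save(c,f)
    return o,R,c
E
python3 - <<'E'
from bd import *
bd()
E
```

```text
pos [0.4817 0.2367 0.22  ] yaw 137.67 tz [ 1.7e-03  4.0e-04 -1.0e+00] op 52.2 gf 62.8 wf [ 0.4  0.2 -1.6] q [ 0.24  0.13  1.74  0.    1.27 -0.6 ]
top face: pitch deg -0.03 roll 0.06 z@tcp 7.3 std 0.59 n 26675 x -51.9 76.4 y -25.0 25.0
```

The board is held level. Its top face is 7.3 mm ahead of the TCP, with its centre about 1 mm off. Carrying it over the rack and turning it in line.

>>> {"method": "servo_tool", "body": {
  "commands": [
    [[-21.5,-13.1,0],0,45],
    [[-21.5,-13.1,0],0,45],
    [[-21.5,-13.1,0],0,45],
    [[-21.5,-13.1,0],0,45],
    [[-21.5,-13.1,0],0,45],
    [[-21.5,-13.1,0],0,45],
    [[-21.5,-13.1,0],0,45],
    [[-21.5,-13.1,0],0,45],
    [[-21.5,-13.1,0],0,45],
    [[-21.5,-13.1,0],0,45],
    [[0,0,5],-0.154,45],
    [[0,0,5],-0.154,45],
    [[0,0,5],-0.154,45],
    [[0,0,5],-0.154,45],
    [[0,0,5],-0.156,45],
    [[0,0,0],0,45]
  ]
}}

```text
time_s: 9.68
eef_pos: [0.5507, -0.0048, 0.192]
eef_rot: [-0.002, -0.016, 1.0, 0.001]
wrist_force: [-0.4, 0.3, -0.6]
opening: 0.611
grasp_force: 62.8
```

Run:
```python
from bd import *
import m
o,R,c=bd()
zt=o['eef_pos'][2]-.0073
for n in('top','scene'):
    c=snap(n); print(n); m.boards(c,zt)
```

```text
pos [ 0.5514 -0.0049  0.1932] yaw -178.28 tz [-1.9e-03  5.0e-04 -1.0e+00] op 52.1 gf 62.8 wf [-0.2  0.6 -0.8] q [-0.22  0.19  1.72  0.    1.23 -1.82]
top face: pitch deg -0.03 roll 0.08 z@tcp 7.2 std 0.58 n 26662 x -51.7 76.0 y -25.0 25.0
top
[320. 213.] ((451.3134460449219, -238.5564727783203), (45.7635498046875, 89.90377807617188), 66.5655288696289)
[427.  83.] ((803.0469970703125, -529.5319213867188), (44.49986267089844, 116.75203704833984), 5.6270599365234375)
scene
[247. 197.] ((520.12548828125, -4.8160247802734375), (96.47002410888672, 61.546295166015625), 2.5058236122131348)
```

In line over the rack. I'll lower it until the far end nears the bars, then press slowly so the board pivots in the pads down onto the slope.

>>> {"method": "servo_tool", "body": {
  "commands": [
    [[-1,0,12],0,45],
    [[0,0,15],0,45],
    [[0,0,15],0,45],
    [[0,0,5],0,45],
    [[0,0,3],0,45],
    [[0,0,3],0,45],
    [[0,0,3],0,45],
    [[0,0,3],0,45],
    [[0,0,0],0,45]
  ]
}}

```text
time_s: 11.05
eef_pos: [0.5552, -0.0052, 0.1372]
eef_rot: [0.003, -0.017, 1.0, -0.0]
wrist_force: [1.2, 1.5, 5.7]
opening: 0.611
grasp_force: 63.7
```

Run:
```python
from bd import *
bd('w3.png')
```

```text
pos [ 0.5552 -0.0052  0.1372] yaw -178.1 tz [ 5.6e-03 -6.0e-04 -1.0e+00] op 52.2 gf 63.7 wf [1.2 1.5 5.7] q [-0.22  0.27  1.76  0.    1.11 -1.83]
top face: pitch deg 3.65 roll 0.08 z@tcp 7.2 std 0.59 n 26035 x -49.4 75.6 y -25.0 25.0
```

The board pivots in the pads as planned: 3.7° so far at only 6 N. Continuing.

>>> {"method": "servo_tool", "body": {
  "commands": [
    [[0,0,3],0,45],
    [[0,0,3],0,45],
    [[0,0,3],0,45],
    [[0,0,3],0,45],
    [[0,0,3],0,45],
    [[0,0,3],0,45],
    [[0,0,3],0,45],
    [[0,0,3],0,45],
    [[0,0,0],0,45],
    [[0,0,0],0,45]
  ]
}}

```text
time_s: 12.35
eef_pos: [0.5549, -0.0054, 0.1133]
eef_rot: [0.002, -0.017, 1.0, -0.001]
wrist_force: [-1.0, 0.3, 7.0]
opening: 0.616
grasp_force: 64.8
```

Run:
```python
from bd import *
bd('w4.png')
```

```text
pos [ 0.5549 -0.0054  0.1133] yaw -178.1 tz [ 0.0047 -0.001  -1.    ] op 52.6 gf 64.8 wf [-1.   0.3  7. ] q [-0.22  0.3   1.77  0.    1.07 -1.83]
top face: pitch deg 23.23 roll -0.08 z@tcp 7.3 std 0.69 n 23186 x -37.2 66.9 y -25.0 25.0
```

>>> {"method": "servo_tool", "body": {
  "commands": [
    [[0,0,3],0,45],
    [[0,0,3],0,45],
    [[0,0,3],0,45],
    [[0,0,3],0,45],
    [[0,0,2],0,45],
    [[0,0,1],0,45],
    [[0,0,0],0,45],
    [[0,0,0],0,45]
  ]
}}

```text
time_s: 13.4
eef_pos: [0.5549, -0.0054, 0.1018]
eef_rot: [0.002, -0.017, 1.0, -0.001]
wrist_force: [-15.3, 1.4, 37.4]
opening: 0.614
grasp_force: 68.3
```

Run:
```python
from bd import *
bd()
c=snap('scene'); im=c['color'][150:280,180:300,::-1]; cv2.imwrite('pics/s5.png',cv2.resize(im,None,fx=4.5,fy=4.5,interpolation=cv2.INTER_CUBIC))
```

```text
pos [ 0.5549 -0.0054  0.1018] yaw -178.08 tz [ 0.0041 -0.0014 -1.    ] op 52.5 gf 68.3 wf [-15.3   1.4  37.4] q [-0.22  0.32  1.77 -0.    1.04 -1.83]
top face: pitch deg 31.87 roll -0.24 z@tcp 7.6 std 0.75 n 21806 x -32.8 60.6 y -25.0 25.0
```

View pics/s5.png

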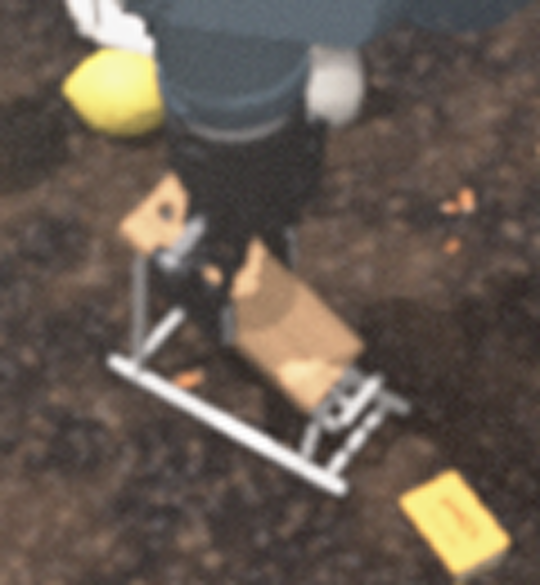

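The board lies flat at 31.9° but about 11 mm short of the lip: its lower end is near (335,380) in the crop and the lip at (360,400). Easing the pressure and sliding it down the slope.

>>> {"method": "servo_tool", "body": {
  "commands": [
    [[0,0,-0.8],0,45],
    [[1.7,0,1],0,45],
    [[1.7,0,1],0,45],
    [[1.7,0,1],0,45],
    [[1.7,0,1],0,45],
    [[0,0,0],0,45]
  ]
}}

```text
time_s: 14.25
eef_pos: [0.5523, -0.0061, 0.1003]
eef_rot: [0.007, -0.017, 1.0, -0.001]
wrist_force: [-4.6, 2.1, 34.1]
opening: 0.613
grasp_force: 67.8
```

Run:
```python
from bd import *
bd()
```

```text
pos [ 0.5523 -0.0061  0.1003] yaw -178.09 tz [ 0.014  -0.0026 -0.9999] op 52.4 gf 67.8 wf [-4.6  2.1 34.1] q [-0.23  0.31  1.79  0.    1.03 -1.83]
top face: pitch deg 31.32 roll -0.27 z@tcp 7.6 std 0.74 n 21896 x -33.3 61.2 y -25.0 25.0
```

>>> {"method": "servo_tool", "body": {
  "commands": [
    [[0,0,-1.5],0,45],
    [[1.7,0,1],0,45],
    [[1.7,0,1],0,45],
    [[1.7,0,1],0,45],
    [[0,0,0],0,45],
    [[0,0,0],0,45]
  ]
}}

```text
time_s: 15.05
eef_pos: [0.5447, -0.0063, 0.0956]
eef_rot: [0.004, -0.017, 1.0, -0.001]
wrist_force: [-1.7, -0.7, 17.6]
opening: 0.611
grasp_force: 66.1
```

Run:
```python
from bd import *
bd()
```

```text
pos [ 0.5447 -0.0063  0.0956] yaw -178.1 tz [ 0.0084 -0.0021 -1.    ] op 52.2 gf 66.1 wf [-1.7 -0.7 17.6] q [-0.23  0.31  1.81 -0.    1.02 -1.83]
top face: pitch deg 31.63 roll -0.23 z@tcp 7.7 std 0.74 n 21841 x -32.8 60.6 y -25.0 25.0
```

>>> {"method": "servo_tool", "body": {
  "commands": [
    [[0,0,-0.5],0,45],
    [[1.7,0,1],0,45],
    [[1.7,0,1],0,45],
    [[0,0,0],0,45],
    [[0,0,0],0,45]
  ]
}}

```text
time_s: 15.72
eef_pos: [0.5416, -0.0062, 0.0937]
eef_rot: [0.005, -0.017, 1.0, -0.001]
wrist_force: [1.0, 1.2, 13.6]
opening: 0.611
grasp_force: 65.6
```

Run:
```python
from bd import *
bd()
c=snap('scene'); im=c['color'][170:270,190:290,::-1]; cv2.imwrite('pics/s6.png',cv2.resize(im,None,fx=5.5,fy=5.5,interpolation=cv2.INTER_CUBIC))
```

```text
pos [ 0.5416 -0.0062  0.0937] yaw -178.11 tz [ 0.0091 -0.0018 -1.    ] op 52.1 gf 65.6 wf [ 1.   1.2 13.6] q [-0.23  0.3   1.81  0.    1.01 -1.84]
top face: pitch deg 31.58 roll -0.31 z@tcp 7.7 std 0.74 n 21826 x -33.0 61.0 y -25.0 25.0
```

View pics/s6.png

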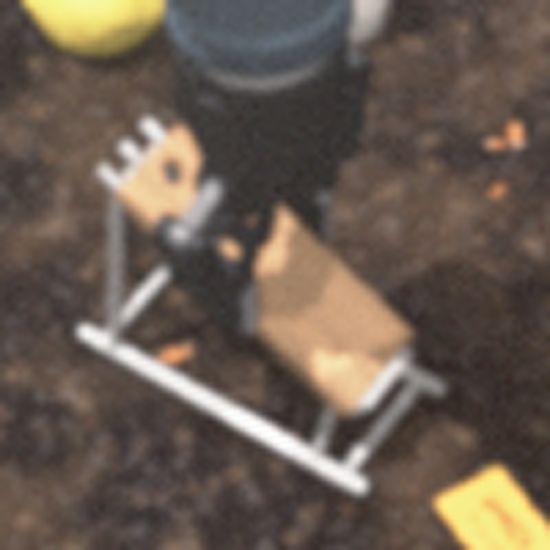

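The lower end is now at or very near the lip at (380,385), and the bars stick out about 10 mm at the top, as they should. One gentle push to feel the lip.

>>> {"method": "servo_tool", "body": {
  "commands": [
    [[1.3,0,0.6],0,45],
    [[1.3,0,0.6],0,45],
    [[0,0,0],0,45],
    [[0,0,0],0,45]
  ]
}}

```text
time_s: 16.32
eef_pos: [0.5415, -0.0063, 0.0937]
eef_rot: [0.007, -0.016, 1.0, -0.001]
wrist_force: [6.2, 2.7, 13.6]
opening: 0.615
grasp_force: 65.5
```

Run:
```python
from bd import *
bd()
```

```text
pos [ 0.5415 -0.0063  0.0937] yaw -178.13 tz [ 0.0148 -0.0018 -0.9999] op 52.5 gf 65.5 wf [ 6.2  2.7 13.6] q [-0.23  0.3   1.82  0.    1.01 -1.84]
top face: pitch deg 31.26 roll -0.28 z@tcp 7.7 std 0.74 n 21899 x -33.5 61.2 y -25.0 25.0
```

It's against the lip: no travel and +6 N. Relaxing the push, then opening slowly.

>>> {"method": "servo_tool", "body": {
  "commands": [
    [[-2,0,-1.2],0,45],
    [[0,0,0],0,45],
    [[0,0,0],0,54],
    [[0,0,0],0,57],
    [[0,0,0],0,60],
    [[0,0,0],0,64],
    [[0,0,0],0,68],
    [[0,0,0],0,68],
    [[0,0,0],0,68]
  ]
}}

```text
time_s: 17.5
eef_pos: [0.5371, -0.0055, 0.09]
eef_rot: [-0.0, -0.017, 1.0, 0.0]
wrist_force: [0.0, -0.2, -0.1]
opening: 0.796
grasp_force: 0.0
```

Run:
```python
from bd import *
bd()
```

```text
pos [ 0.5371 -0.0055  0.09  ] yaw -178.1 tz [-1.e-04  0.e+00 -1.e+00] op 68.0 gf 0.0 wf [ 0.  -0.2 -0.1] q [-0.23  0.31  1.82 -0.    1.01 -1.84]
top face: pitch deg 32.14 roll -0.07 z@tcp 6.9 std 0.74 n 21007 x -32.9 56.0 y -25.0 25.0
```

Released: no contact, and the board is still flat at 32.1°. Retreating straight up, then checking.

>>> {"method": "servo_tool", "body": {
  "commands": [
    [[0,0,-5],0,68],
    [[0,0,-10],0,68],
    [[0,0,-20],0,68],
    [[0,0,-30],0,68],
    [[0,0,-30],0,68],
    [[0,0,-30],0,68],
    [[0,0,-30],0,68],
    [[0,-45,0],0,68],
    [[0,-45,0],0,68],
    [[0,-45,0],0,68],
    [[0,-45,0],0,68],
    [[0,-45,0],0,68],
    [[0,-45,0],0,68],
    [[0,0,0],0,68]
  ]
}}

```text
time_s: 19.3
eef_pos: [0.5457, -0.2785, 0.2458]
eef_rot: [0.0, -0.015, 1.0, -0.001]
wrist_force: [-0.5, 1.1, -0.5]
opening: 0.801
grasp_force: 0.0
```

Run:
```python
from st import *
st()
for n in('scene','top'):
    c=snap(n); P=pts(c); hsv=cv2.cvtColor(c['color'],cv2.COLOR_RGB2HSV)
    g=cv2.inRange(hsv,(10,50,110),(28,160,255))>0
    g&=(abs(P[...,0]-.55)<.1)&(abs(P[...,1])<.05)&(P[...,2]>.03)
    Q=P[g]
    if len(Q)<50: print(n,len(Q)); continue
    k=np.linalg.lstsq(np.c_[Q[:,:2],np.ones(len(Q))],Q[:,2],rcond=None)[0]
    r=cv2.minAreaRect((Q[:,:2]*1000).astype(np.float32))
    print(n,len(Q),'slope',np.degrees(np.arctan(k[:2])),'rect',r)
c=snap('scene'); im=c['color'][150:280,170:300,::-1]; cv2.imwrite('pics/s7.png',cv2.resize(im,None,fx=4.5,fy=4.5,interpolation=cv2.INTER_CUBIC))
```

```text
pos [ 0.5457 -0.2785  0.2458] yaw -178.32 tz [ 6.0e-04 -1.2e-03 -1.0e+00] op 68.4 gf 0.0 wf [-0.5  1.1 -0.5] q [-0.67  0.27  1.52 -0.    1.35 -2.27]
scene 1152 slope [31.30300606 -0.3936051 ] rect ((547.2637329101562, -6.4309234619140625), (136.2728271484375, 58.02843475341797), 2.6589550971984863)
top 895 slope [ 60.55312274 -64.86007332] rect ((564.5840454101562, -8.620849609375), (68.5552749633789, 169.77113342285156), 84.61778259277344)
```

View pics/s7.png

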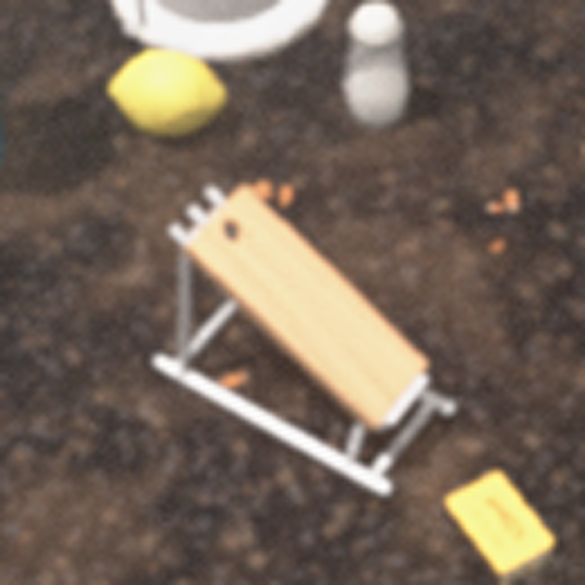

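The board lies flat and square on the bars, with its low end against the lip at (405,405) and the hole at the top at (232,230). Nothing else in view has moved. Handing in.

```bash
python3 -c "
from bench import ctrl
print(ctrl.hand_in())"
```

```text
the job is handed in; nothing more can be done
None
```

The long board lies flat and square on the steel rack with its low end against the lip; it was set down before release, nothing else was touched, and the job was handed in at about 19.5 s.

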